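Unload the hinged test mould and add the plaque to the pile

ROBOT

A 6-joint arm with a two-finger parallel gripper is mounted at the origin on the work surface. World frame = base frame: x ahead of the robot, y to its left, z up, the work surface at z = 0. Lengths are in m, angles in degrees, forces in N, time in s.
With the tool pointing down it reaches from about 0.275 to 0.775 m from the base axis. Payload 14.6 kg.
Tool frame: the origin (TCP) lies on the centre line of the jaws, within the pads' length; the fingertips stand 11 mm ahead of it and the grasp point (between the pads) lies 8 mm behind it; z points along the fingers, y is the direction in which the jaws open and shut (so a half turn about z gives the same grasp; the last joint's range is limited). The gripper opens to 85 mm and grips with 20 to 120 N. Pads are 22 mm wide; open, the fingers measure 114 mm over their backs; the gripper's body (76 mm by 85 mm) begins 54 mm behind the grasp point. The pads swing forward as they close: fully open they stand 13 mm farther back than shut.
Start: joints at [-78.742, 15.075, -2.767, 72.158, 0, 81.102], TCP at [0.181, -0.493, 0.242] pointing down, gripper open.
Joint ranges: [-151.79, 151.79], [-50.71, 97.33], [-67.44, 78.34], [-121.81, 120.89], [-77.56, 73.72], [-180, 180]. Speed limits (degrees/s): [108.29, 108.29, 147.25, 159.86, 180, 180].

INTERFACE

Orientations are given as [roll, pitch, yaw] about the fixed x, y, z axes, in that order (R = Rz(yaw) Ry(pitch) Rx(roll)).
In Python, from station import get_state, imaging, sign_off gives the robot as it stands.
- The arm moves only by the tool step_arm, never from a script. Its argument "moves" is a list of rows, each a list of 3 entries, a list of its own where there are three numbers: the opening, from -1 (shut) to 1 (fully open), then the shift along the tool's x, y, z in cm, then the turn, a rotation vector about the tool's x, y, z in degrees. A call has 1 to 10 rows; each row shifts and turns the commanded pose from where the row before left it, along the tool's axes as they then stand; what a row does not reach is not made up. A row lasts 1/8 s, in which the tool goes at most 62.5 mm and 10.7 degrees, less where a joint would pass 70% of its speed; a pose out of reach is approached as far as the arm can. A call with a gripper value outside its range is refused whole. The fingers move at their own pace and stop on an object; "grip_force" is the grip in N (left out, the last holds). Time passes only in rows, so rows that do not move let the fingers close. It gives the time, the measured TCP pose, the force and the opening at its end, in the units of the state.
- get_state(): the state, without advancing time (a new reading comes with each control period).
- imaging.capture(name): name is "scene" or "top"; returns the picture (400x640x3 uint8, blue, green, red); there is no depth.
- imaging.camera_info(name): a dict with "K" (3x3 intrinsics, pixels), "k1" (the pictures are not rectified: a ray, as slopes to the right and down, at radius r is drawn at 1 + k1 r^2 times it, then the intrinsics apply), "rvec" (rotation vector, rad) and "tvec" (3), from world to camera coordinates, as OpenCV has them. Camera axes: x right, y down, z forward; pixel columns grow to the right and rows downward; lengths in m; the calibration is good to about 2 mm. A picture is of the moment at which its call begins. camera_info takes no time and is no camera call.
- sign_off(): hands the job in, once; it reports no verdict.
The state is a dict: "time_s": time; "qpos": joint angles; "joint_vel": joint speeds; "tau": joint torques, N m; "eef_pos": TCP position; "ee_rot": TCP orientation; "wrist_force": force on the tool from outside, world axes, zero at the start; "torque": the same for the moment, N m; "finger_gap": finger opening in m.
Only numpy, scipy, OpenCV 4.12 (cv2) and the standard library are available. Lean on these libraries where they do the work, as an engineer would, in place of code of your own. Each camera call takes 0.05 s, during which the arm holds its last target. There are 200 camera calls.

TASK

Open the hinged mould by its T-handle and leave it standing open. Lift the moulded plaque out of its cavity, keeping it level, and set it down, without dropping it, squarely on top of the two plaques on the cooling plate so that the three make one neat pile with all long sides the same way. Do not shift the pile or disturb the other things on the bench.

Things in the scene. Friction and masses are not known exactly. Their poses are not given: they have to be found in the camera images.
- mould: Steel book mould, fixed: lower half 130 x 130 mm on a grey heat board 165 x 150 x 15 mm; upper half of the same outline, 16 mm thick, hinged at the far edge. Origin: on the bench under the cavity's middle. x points from handle end to hinge, y along the hinge, z up. Parting face (top of lower half) 40 mm above the bench. Two guide pins, 7 mm high, at the corners x -53, y +-53 mm.
- cavity (a point): Middle of the cavity's mouth in the lower half, on the parting face. The cavity is 77 x 52 mm (long side along the mould's x) and 7 mm deep.
- hinge (a point): Middle of the hinge axis, at the height of the parting face, 72 mm along the mould's x from the cavity; the axis runs along the mould's y.
- t_grip (a point): Centre of the T-handle's black crosspiece: a cylinder 26 mm in diameter and 44 mm long, flat-ended, lying along the mould's y, on the end of the upper half's handle rod (10 mm thick). Shut, it lies 187 mm from the hinge axis towards the robot's side and 22 mm above the parting face. It moves with the upper half.
- upper_half (a joint): Opening angle of the upper half about the hinge, rad: 0 shut, 1.85 leaning back on its stop. It weighs about 0.8 kg, so lifting the T-handle takes about 4 N; it falls shut if let go below about 1.4, and beyond about 1.5 it falls back against the stop and stays there.
- plaque: The moulded part: black hard-rubber plaque, rigid, 75 mm (its x) x 50 mm (its y) x 14 mm, about 65 g, origin at the centre of its underside. It starts in the shut mould, sitting loosely in the cavity: 7 mm down in the lower half and 7 mm standing proud of the parting face (inside the upper half until that is opened).
- plaque_mid: Upper plaque of the pile on the cooling plate, the same 75 x 50 x 14 mm black plaque, loose, origin at the centre of its underside (its top is 36 mm above the bench).
- plaque_low: Lower plaque of the pile, the same, loose, lying on the cooling plate.
- cooling_plate: Aluminium plate 130 x 100 x 8 mm, fixed on the bench, origin at the centre of its underside; the pile of two plaques stands in its middle, long sides along the plate's x.
- scraper: Brass mould scraper with a wooden handle, 180 mm long, 18 mm thick, lying between the mould and the plate or just in front, bystander.
- release_bottle: White bottle of release agent, 52 mm in diameter, 120 mm high, standing behind the mould and the plate, bystander.
- timer: White timer 50 x 68 x 18 mm lying behind the mould and the plate, bystander.
- caliper: Digital caliper 230 mm long, lying at the back, bystander.
- scissors: Scissors with red grips, 170 mm long, lying at the right, bystander.
Mind the look-alikes: they are no part of the job. What is shaped like the plaque_low but green or pink is not meant.

How it is judged:
By the outcome, as a careful person would: the job done as asked, in the order asked, and still so for the second after the job is handed in, with the robot touching nothing.
It also fails if it takes over 51 s, if anything falls off the work surface, if the arm or the gripper's body presses on something with over 40 N, if the wrist force passes 120 N, or if a joint passes its speed limit or range.

## Working session

There is one attempt and no reset: what is moved stays moved. The work goes in short steps, Python scripts to look and compute and a tool call to move; the robot and the scene stay as the last step left them, time stands still between calls to the robot, and variables do not carry over. Pictures are saved under pics/ and viewed, about 8 in all and at most 12, crops included, and the job is handed in when it is done.

Besides the shell and the picture viewer there is one more tool, called after ">>>" by a JSON object that holds its "api" and its "payload", one argument or row to a line. step_arm: Moves the arm, as the interface text tells. Its arguments: {"type":"object","properties":{"moves":{"type":"array","items":{"type":"array"}},"grip_force":{"type":"number"}},"required":["moves"]}

```bash
mkdir -p pics; ls; python3 - <<'E'
from station import get_state, imaging
import cv2
print(get_state())
for n in("scene","top"):
    cv2.imwrite(f"pics/{n}0.png",imaging.capture(n)); print(n,imaging.camera_info(n))
E
```

```text
pics
{'time_s': 0.0, 'qpos': array([-7.87418899e+01,  1.50987335e+01, -2.80343573e+00,  7.21573216e+01,
       -6.66551719e-04,  8.11042830e+01]), 'joint_vel': array([ 0.09942123, -0.0204399 , -0.01339285,  0.02858631,  0.12149677,
        0.03615836]), 'tau': array([-2.69966094e-04, -6.37608576e+01,  3.84565437e+01,  1.36804412e-02,
       -2.93994776e-05,  7.14747046e-06]), 'eef_pos': array([ 0.18084637, -0.49259885,  0.24182809]), 'ee_rot': array([-1.79941122e+02, -8.54092081e-03,  2.01538231e+01]), 'wrist_force': array([ 0.33605319,  0.45997215, -0.39745271]), 'torque': array([-0.0067781 ,  0.02032065,  0.01683794]), 'finger_gap': 0.08529763900675331}
scene {'K': array([[500.49704397,   0.        , 312.62760145],
       [  0.        , 500.49704397, 198.64551106],
       [  0.        ,   0.        ,   1.        ]]), 'k1': -0.08729896323217672, 'rvec': array([ 2.13191393,  0.80922247, -0.38704956]), 'tvec': array([-0.36264143, -0.24433238,  1.42079556])}
top {'K': array([[465.04586299,   0.        , 320.83290059],
       [  0.        , 465.04586299, 203.35642902],
       [  0.        ,   0.        ,   1.        ]]), 'k1': 0.024479130419279422, 'rvec': array([ 2.14244199, -2.10057706,  0.1610396 ]), 'tvec': array([-0.11527954,  0.58620101,  1.05718637])}
```

View pics/top0.png

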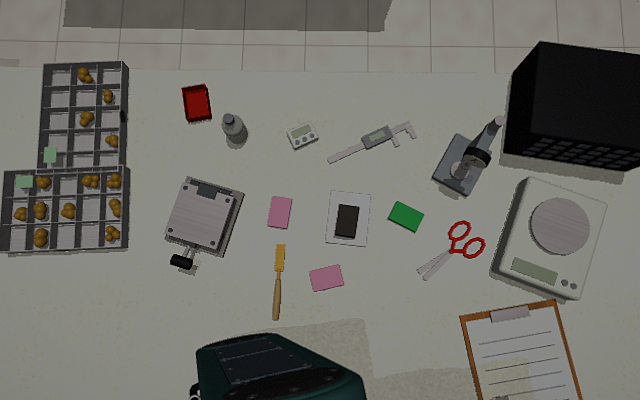

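View pics/scene0.png

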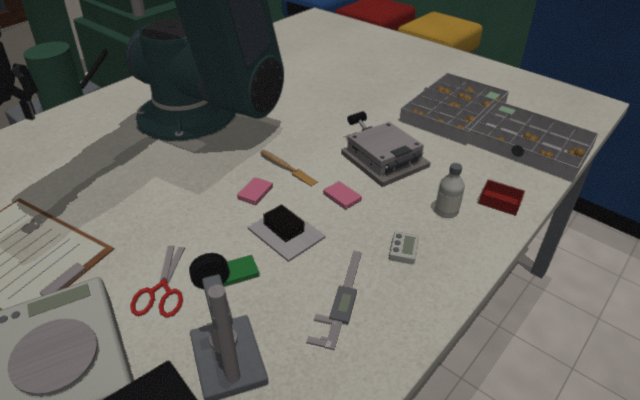

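The top view shows the mould at about (203,217), T-handle at (183,261), and the pile at (347,220) on its plate. The scraper is at (278,280). I'll zoom in on the mould and the pile.

```bash
cat > h.py <<'E'
import numpy as np, cv2
from station import get_state, imaging
from scipy.optimize import least_squares
def cam(n):
    c=imaging.camera_info(n); return c["K"],c["k1"],cv2.Rodrigues(c["rvec"])[0],c["tvec"]
def proj(n,P):
    c=imaging.camera_info(n)
    return cv2.projectPoints(np.atleast_2d(np.float64(P)),c["rvec"],c["tvec"],c["K"],np.array([c["k1"],0,0,0.]))[0][:,0]
def back(n,uv,z):
    c=imaging.camera_info(n);K,k1,R,t=cam(n)
    s=cv2.undistortPoints(np.float64(uv).reshape(-1,1,2),K,np.array([c["k1"],0,0,0.]))[:,0]
    d=np.c_[s,np.ones(len(s))]@R; o=-R.T@t
    return o+d*((z-o[2])/d[:,2])[:,None]
def crop(n,x0,y0,x1,y1,f,name,img=None):
    im=imaging.capture(n) if img is None else img
    cv2.imwrite(f"pics/{name}.png",cv2.resize(im[y0:y1,x0:x1],None,fx=f,fy=f,interpolation=cv2.INTER_CUBIC))
E
python3 - <<'E'
from h import *
im=cv2.imread("pics/top0.png")
a=cv2.resize(im[170:275,155:250],None,fx=5.5,fy=5.5,interpolation=cv2.INTER_CUBIC)[:, :]
b=cv2.resize(im[185:255,320:375],None,fx=5,fy=5,interpolation=cv2.INTER_CUBIC)
c=np.zeros((578,800,3),np.uint8); c[:a.shape[0],:a.shape[1]]=np.clip(a[:578]*1.6,0,255); c[:b.shape[0],523:523+b.shape[1]]=np.clip(b*1.6,0,255)[:350,:277]
cv2.imwrite("pics/z0.png",c)
print(back("top",[[183,261]],0.062),back("top",[[203,217]],.056),back("top",[[347,220]],.036),back("top",[[348,218]],.008))
E
```

```text
[[0.44528725 0.21162646 0.062     ]] [[0.5495272  0.17379466 0.056     ]] [[ 0.55146107 -0.16683362  0.036     ]] [[ 0.56033653 -0.17019183  0.008     ]]
```

View pics/z0.png

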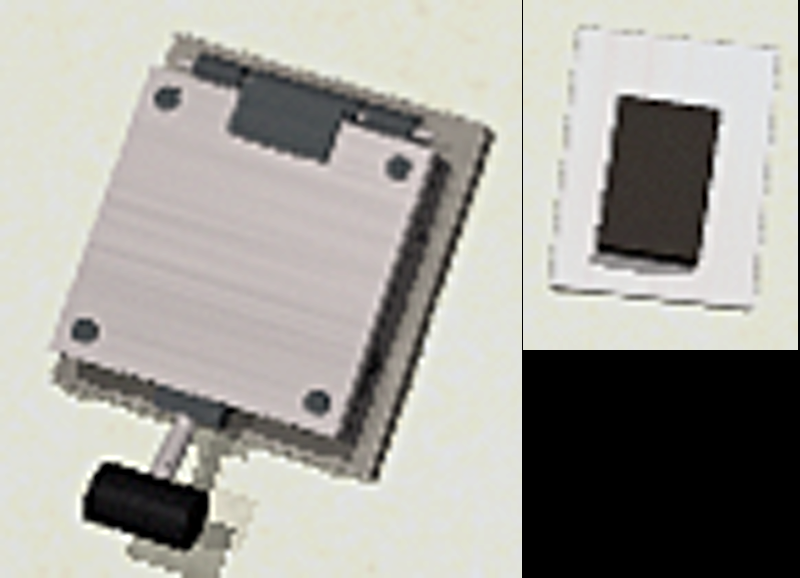

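```bash
cat >> h.py <<'E'
def fitrect(n,uv,z,lx,ly,order=((1,1),(1,-1),(-1,-1),(-1,1))):
    L=np.array(order)*[lx/2,ly/2]
    def P(p): 
        c,s=np.cos(p[2]),np.sin(p[2]); return np.c_[p[:2]+L@np.array([[c,s],[-s,c]]),np.full(4,z)]
    r=least_squares(lambda p:(proj(n,P(p))-uv).ravel(),[*back(n,uv,z).mean(0)[:2],0])
    return r.x[:2],np.degrees(r.x[2]),np.abs(r.fun).max()
E
python3 - <<'E'
from h import *
A=lambda u:np.array([155,170])+np.array(u)/5.5
B=lambda u:np.array([320,185])+(np.array(u)-[523,0])/5
m=A([(150,67),(437,150),(340,437),(55,352)])
print("upper",back("top",m,.056),fitrect("top",m,.056,.13,.13))
t=back("top",A([(97,493),(195,520),(147,503)]),.062);print("t",t)
pl=B([(578,27),(777,47),(753,308),(552,288)]);print("plate",fitrect("top",pl,.008,.13,.1))
pi=B([(617,95),(720,106),(695,268),(598,253)]);print("pile",fitrect("top",pi,.036,.075,.05),back("top",pi,.036))
E
```

```text
upper [[0.63271296 0.22896366 0.056     ]
 [0.59823154 0.10190863 0.056     ]
 [0.47374862 0.13645887 0.056     ]
 [0.5076355  0.26048924 0.056     ]] (array([0.55309645, 0.1819454 ]), np.float64(-15.029585251311945), np.float64(0.47805365146416534))
t [[0.44796702 0.23585412 0.062     ]
 [0.43749804 0.19379382 0.062     ]
 [0.44419091 0.21449382 0.062     ]]
plate (array([ 0.55976304, -0.17114007]), np.float64(-4.743612640798862), np.float64(0.41701476211829913))
pile (array([ 0.54900778, -0.166621  ]), np.float64(-6.881186046798274), np.float64(0.9132979083356076)) [[ 0.58994293 -0.14666338  0.036     ]
 [ 0.58547221 -0.19620097  0.036     ]
 [ 0.50724543 -0.1848984   0.036     ]
 [ 0.51348606 -0.13875112  0.036     ]]
```

```bash
python3 - <<'E'
from h import *
T=cv2.imread("pics/top0.png");S=cv2.imread("pics/scene0.png")
K,k,R,t=cam("top");print("top cam",-R.T@t); K,k,R,t=cam("scene");print("scene cam",-R.T@t)
a=cv2.resize(T[190:250,322:372],None,fx=8,fy=8,interpolation=cv2.INTER_CUBIC)
b=cv2.resize(S[195:260,245:330],None,fx=4.6,fy=4.6,interpolation=cv2.INTER_CUBIC)
c=np.zeros((480,800,3),np.uint8);c[:480,:400]=a;c[:b.shape[0],405:405+b.shape[1]]=b
cv2.imwrite("pics/z1.png",np.clip(255*(c/255.)**.5,0,255).astype(np.uint8))
E
```

```text
top cam [ 0.3985955  -0.12880942  1.13977795]
scene cam [ 1.10677313 -0.70009404  0.70341219]
```

View pics/z1.png

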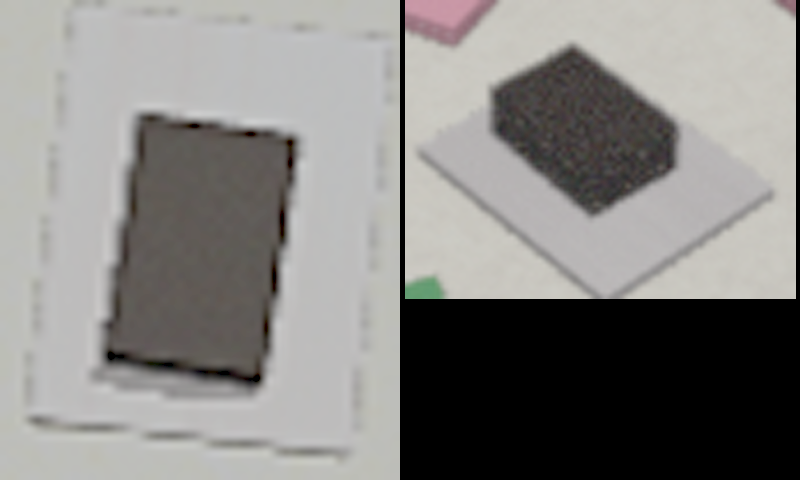

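The pile's dark silhouette is clear in both views: top face about (338–359, 204–236) px, with a darker front side below. It sits toward the robot from the plate's middle. I'll fit the silhouettes.

```bash
cat >> h.py <<'E'
def box(p,lx,ly,z0,z1):
    c,s=np.cos(p[2]),np.sin(p[2]); L=np.array([(a*lx/2,b*ly/2) for a in(1,-1) for b in(1,-1)])
    q=np.array(p[:2])+L@np.array([[c,s],[-s,c]])
    return np.vstack([np.c_[q,np.full(4,z)] for z in(z0,z1)])
def softsil(n,P,shape,roi,f=8):
    x0,y0,x1,y1=roi
    m=np.zeros(((y1-y0)*f,(x1-x0)*f),np.uint8)
    uv=cv2.convexHull(((proj(n,P)+.5-[x0,y0])*f-.5).astype(np.float32))
    cv2.fillConvexPoly(m,np.round(uv*16).astype(np.int32),255,shift=4)
    return cv2.resize(m,(x1-x0,y1-y0),interpolation=cv2.INTER_AREA)/255.
def fitsil(views,p0,lx,ly,z0,z1):
    from scipy.optimize import minimize
    def cost(p):
        return sum(((softsil(n,box(p,lx,ly,z0,z1),None,roi)-a)**2).sum() for n,roi,a in views)
    st=np.array([p0,*[np.array(p0)+d for d in np.diag([.006,.006,.06])]])
    r=minimize(cost,p0,method="Nelder-Mead",options=dict(initial_simplex=st,xatol=1e-4,fatol=1e-2))
    return r.x[:2],np.degrees(r.x[2]),r.fun
def darkalpha(im,roi,lo,hi):
    x0,y0,x1,y1=roi; g=im[y0:y1,x0:x1].max(2).astype(float); return np.clip((hi-g)/(hi-lo),0,1)
E
python3 - <<'E'
from h import *
T=cv2.imread("pics/top0.png");S=cv2.imread("pics/scene0.png")
rt=(331,200,363,240);rs=(258,202,308,246)
g=T[200:240,331:363].max(2);print(np.percentile(g,[5,20,80,95]));g=S[202:246,258:308].max(2);print(np.percentile(g,[5,20,80,95]))
v=("top",rt,darkalpha(T,rt,45,130)),("scene",rs,darkalpha(S,rs,40,110))
for vs in([v[0]],[v[1]],v): print(fitsil(vs,[.553,-.168,-.09],.075,.05,.008,.036))
E
```

```text
[ 25.  35. 142. 147.]
[ 14.95  19.   157.   161.  ]
(array([ 0.55075314, -0.16580054]), np.float64(-7.64989729447005), np.float64(10.384175317185697))
(array([ 0.55377268, -0.16837576]), np.float64(-8.201394489996572), np.float64(42.03505739550722))
(array([ 0.55179843, -0.16676266]), np.float64(-8.557072705409785), np.float64(80.34089141538968))
```

```bash
cat > plan.py <<'E'
import numpy as np
from scipy.spatial.transform import Rotation as Ro
def rows(p0,yaw0,way,grip,nd=1):
    """tool-down rows; way=[(x,y,z,yaw,nrows)], rounded to 0.1 cm*10^-nd; tracks rounding"""
    p=np.array(p0,float);y=yaw0;out=[]
    for x,yy,z,ya,n in way:
        for i in range(n):
            k=n-i; R=Ro.from_euler("xyz",[180,0,y],degrees=True)
            d=np.round(R.inv().apply((np.array([x,yy,z])-p)/k)*100,nd)+0.
            a=round(-(ya-y)/k,1)
            out.append([grip,d.tolist(),[0,0,a]]); p=p+R.apply(d/100); y-=a
    for j in range(0,len(out),10): print(str(out[j:j+10]).replace(" ",""))
    print("end",p.round(4),round(y,2))
if __name__=="__main__":
    rows([.181,-.493,.242],20,[(.42,-.24,.24,80,6),(.442,.213,.16,165,10),(.442,.213,.09,165,2)],1)
E
python3 plan.py
```

```text
[[1,[5.2,-2.6,0.0],[0,0,-10.0]],[1,[5.6,-1.7,0.0],[0,0,-10.0]],[1,[5.7,-0.7,0.0],[0,0,-10.0]],[1,[5.8,0.4,0.1],[0,0,-10.0]],[1,[5.6,1.3,0.1],[0,0,-10.0]],[1,[5.3,2.3,0.0],[0,0,-10.0]],[1,[4.5,-0.6,0.8],[0,0,-8.5]],[1,[4.5,0.1,0.8],[0,0,-8.5]],[1,[4.5,0.8,0.8],[0,0,-8.5]],[1,[4.3,1.4,0.8],[0,0,-8.5]]]
[[1,[4.0,2.1,0.8],[0,0,-8.5]],[1,[3.7,2.6,0.8],[0,0,-8.5]],[1,[3.3,3.2,0.8],[0,0,-8.5]],[1,[2.8,3.6,0.8],[0,0,-8.5]],[1,[2.2,4.0,0.8],[0,0,-8.5]],[1,[1.6,4.2,0.8],[0,0,-8.5]],[1,[0.0,0.0,3.5],[0,0,-0.0]],[1,[0.0,0.0,3.5],[0,0,-0.0]]]
end [0.4422 0.2131 0.09  ] 165.0
```

>>> {"api": "step_arm", "payload": {
  "moves": [
    [1,[5.2,-2.6,0.0],[0,0,-10.0]],
    [1,[5.6,-1.7,0.0],[0,0,-10.0]],
    [1,[5.7,-0.7,0.0],[0,0,-10.0]],
    [1,[5.8,0.4,0.1],[0,0,-10.0]],
    [1,[5.6,1.3,0.1],[0,0,-10.0]],
    [1,[5.3,2.3,0.0],[0,0,-10.0]],
    [1,[4.5,-0.6,0.8],[0,0,-8.5]],
    [1,[4.5,0.1,0.8],[0,0,-8.5]],
    [1,[4.5,0.8,0.8],[0,0,-8.5]],
    [1,[4.3,1.4,0.8],[0,0,-8.5]]
  ]
}}

```text
time_s: 1.35
eef_pos: [0.4265, -0.0568, 0.2079]
ee_rot: [-180.0, -0.0, 114.4]
wrist_force: [-0.1, -0.6, 0.4]
finger_gap: 0.0851
```

>>> {"api": "step_arm", "payload": {
  "moves": [
    [1,[4.0,2.1,0.8],[0,0,-8.5]],
    [1,[3.7,2.6,0.8],[0,0,-8.5]],
    [1,[3.3,3.2,0.8],[0,0,-8.5]],
    [1,[2.8,3.6,0.8],[0,0,-8.5]],
    [1,[2.2,4.0,0.8],[0,0,-8.5]],
    [1,[1.6,4.2,0.8],[0,0,-8.5]],
    [1,[0,0,0],[0,0,0]],
    [1,[0,0,0],[0,0,0]]
  ],
  "grip_force": 40
}}

```text
time_s: 2.35
eef_pos: [0.4399, 0.2136, 0.1601]
ee_rot: [-180.0, -0.0, 165.1]
wrist_force: [0.6, -0.3, -0.2]
finger_gap: 0.0855
```

```bash
python3 - <<'E'
from h import *
s=get_state();print(s)
T=imaging.capture("top");S=imaging.capture("scene")
c=np.zeros((560,800,3),np.uint8)
a=cv2.resize(T[170:300,140:260],None,fx=3.3,fy=3.3,interpolation=cv2.INTER_CUBIC);b=cv2.resize(S[50:200,310:440],None,fx=3,fy=3,interpolation=cv2.INTER_CUBIC)
c[:a.shape[0],:a.shape[1]]=a;c[:b.shape[0],405:405+b.shape[1]]=b
cv2.imwrite("pics/z2.png",np.clip(255*(c/255.)**.6,0,255).astype(np.uint8))
E
```

```text
{'time_s': 2.35, 'qpos': array([ 1.63506450e+01,  1.40109322e+01, -1.74759923e+01,  5.85498273e+01,
       -1.24284500e-02,  3.12410582e+01]), 'joint_vel': array([-1.26412537e+00, -5.44355598e-01, -9.51848696e-02, -4.45805793e-02,
        6.93287537e-03, -1.12443627e-03]), 'tau': array([ 2.02401750e+00, -5.82802284e+01,  3.58609092e+01, -6.83276961e-02,
        5.71083545e-02, -3.74497112e-02]), 'eef_pos': array([0.43991934, 0.21362398, 0.16013933]), 'ee_rot': array([-1.79970313e+02, -2.49766205e-02,  1.65109584e+02]), 'wrist_force': array([ 0.58288005, -0.31419712, -0.18195482]), 'torque': array([-0.00484184,  0.01138063, -0.03667566]), 'finger_gap': 0.0854757899095456}
```

View pics/z2.png

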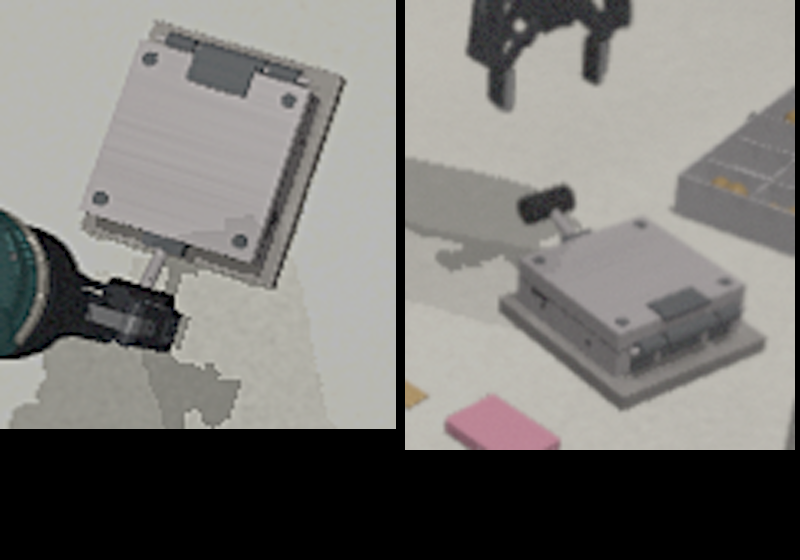

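```bash
python3 - <<'E'
from h import *
print(back("scene",[[310+141/3,50+204/3]],.062),back("scene",[[310+145/3,50+92/3]],.16), proj("scene",[[.44,.2136,.16]]),proj("scene",[[.442,.2125,.062]]))
from plan import rows
rows([.44,.2136,.160],165,[(.442,.213,.095,165,2),(.442,.213,.053,165,4)],1)
E
```

```text
[[0.44764946 0.21269092 0.062     ]] [[0.43890876 0.221      0.16      ]] [[356.84756625  81.78897426]] [[355.20255495 117.29037165]]
[[1,[-0.1,0.0,3.2],[0,0,0.0]],[1,[-0.1,0.0,3.3],[0,0,-0.0]],[1,[0.0,0.0,1.0],[0,0,-0.0]],[1,[0.0,0.0,1.1],[0,0,-0.0]],[1,[0.0,0.0,1.1],[0,0,-0.0]],[1,[0.0,0.0,1.0],[0,0,-0.0]]]
end [0.4419 0.2131 0.053 ] 165.0
```

>>> {"api": "step_arm", "payload": {
  "moves": [
    [1,[-0.2,0,3.2],[0,0,0]],
    [1,[-0.2,0,3.3],[0,0,0]],
    [1,[0,0,1.0],[0,0,0]],
    [1,[0,0,1.1],[0,0,0]],
    [1,[0,0,1.1],[0,0,0]],
    [1,[0,0,1.0],[0,0,0]],
    [0.3,[0,0,0],[0,0,0]],
    [0.2,[0,0,0],[0,0,0]],
    [0.2,[0,0,0],[0,0,0]]
  ],
  "grip_force": 25
}}

```text
time_s: 3.58
eef_pos: [0.4443, 0.213, 0.0536]
ee_rot: [180.0, 0.0, 165.2]
wrist_force: [-0.4, 0.2, -0.8]
finger_gap: 0.0511
```

>>> {"api": "step_arm", "payload": {
  "moves": [
    [0.1,[0,0,0],[0,0,0]],
    [0,[0,0,0],[0,0,0]],
    [-0.1,[0,0,0],[0,0,0]],
    [-0.1,[0,0,0],[0,0,0]]
  ]
}}

```text
time_s: 4.08
eef_pos: [0.4447, 0.2144, 0.054]
ee_rot: [179.8, 0.0, 165.2]
wrist_force: [-1.0, 11.6, 7.1]
finger_gap: 0.0436
```

```bash
python3 - <<'E'
import numpy as np
r=.1883;th=np.r_[0,3,np.linspace(9,86,12),92,97,102,105];ph=np.radians(6.71+th)
x=-r*np.cos(ph)*100;z=r*np.sin(ph)*100
cx=cz=0;o=[]
for a,b in zip(x[1:]-x[0],z[1:]-z[0]):
    dx=round(a-cx,1);dz=round(b-cz,1);cx+=dx;cz+=dz;o.append([-0.2,[round(-dx,1),0,round(-dz,1)],[0,0,0]])
print(len(o),th);print(str(o).replace(" ",""))
E
```

```text
17 [  0.   3.   9.  16.  23.  30.  37.  44.  51.  58.  65.  72.  79.  86.
  92.  97. 102. 105.]
[[-0.2,[np.float64(-0.1),0,np.float64(-1.0)],[0,0,0]],[-0.2,[np.float64(-0.5),0,np.float64(-1.9)],[0,0,0]],[-0.2,[np.float64(-0.7),0,np.float64(-2.2)],[0,0,0]],[-0.2,[np.float64(-1.0),0,np.float64(-2.0)],[0,0,0]],[-0.2,[np.float64(-1.3),0,np.float64(-2.0)],[0,0,0]],[-0.2,[np.float64(-1.5),0,np.float64(-1.7)],[0,0,0]],[-0.2,[np.float64(-1.7),0,np.float64(-1.6)],[0,0,0]],[-0.2,[np.float64(-1.8),0,np.float64(-1.3)],[0,0,0]],[-0.2,[np.float64(-2.1),0,np.float64(-1.1)],[0,0,0]],[-0.2,[np.float64(-2.1),0,np.float64(-0.9)],[0,0,0]],[-0.2,[np.float64(-2.2),0,np.float64(-0.6)],[0,0,0]],[-0.2,[np.float64(-2.3),0,np.float64(-0.3)],[0,0,0]],[-0.2,[np.float64(-2.3),0,np.float64(-0.0)],[0,0,0]],[-0.2,[np.float64(-2.0),0,np.float64(0.2)],[0,0,0]],[-0.2,[np.float64(-1.6),0,np.float64(0.3)],[0,0,0]],[-0.2,[np.float64(-1.5),0,np.float64(0.5)],[0,0,0]],[-0.2,[np.float64(-1.0),0,np.float64(0.3)],[0,0,0]]]
```

>>> {"api": "step_arm", "payload": {
  "moves": [
    [-0.2,[0,0.2,0],[0,0,0]],
    [-0.2,[-0.1,0,-1.0],[0,0,0]],
    [-0.2,[-0.5,0,-1.9],[0,0,0]],
    [-0.2,[-0.7,0,-2.2],[0,0,0]],
    [-0.2,[-1.0,0,-2.0],[0,0,0]],
    [-0.2,[-1.3,0,-2.0],[0,0,0]]
  ],
  "grip_force": 40
}}

```text
time_s: 4.82
eef_pos: [0.4789, 0.2048, 0.1444]
ee_rot: [-179.9, -0.1, 165.1]
wrist_force: [6.4, -5.5, -11.9]
finger_gap: 0.0435
```

>>> {"api": "step_arm", "payload": {
  "moves": [
    [-0.2,[-1.5,0,-1.7],[0,0,0]],
    [-0.2,[-1.7,0,-1.6],[0,0,0]],
    [-0.2,[-1.8,0,-1.3],[0,0,0]],
    [-0.2,[-2.1,0,-1.1],[0,0,0]],
    [-0.2,[-2.1,0,-0.9],[0,0,0]]
  ]
}}

```text
time_s: 5.45
eef_pos: [0.5673, 0.1801, 0.2098]
ee_rot: [-179.7, -0.2, 165.1]
wrist_force: [-3.0, -13.1, -13.8]
finger_gap: 0.0434
```

>>> {"api": "step_arm", "payload": {
  "moves": [
    [-0.2,[-2.2,0,-0.6],[0,0,0]],
    [-0.2,[-2.3,0,-0.3],[0,0,0]],
    [-0.2,[-2.3,0,0],[0,0,0]],
    [-0.2,[-2.0,0,0.2],[0,0,0]],
    [-0.2,[-1.6,0,0.3],[0,0,0]],
    [-0.2,[-1.5,0,0.5],[0,0,0]],
    [-0.2,[0,0,0],[0,0,0]]
  ]
}}

```text
time_s: 6.32
eef_pos: [0.6836, 0.1476, 0.2089]
ee_rot: [-179.6, 0.0, 165.0]
wrist_force: [-5.9, -24.9, 5.5]
finger_gap: 0.0434
```

>>> {"api": "step_arm", "payload": {
  "moves": [
    [-0.2,[0,-0.3,0],[0,0,0]],
    [0.3,[0,0,0],[0,0,0]],
    [0.7,[0,0,0],[0,0,0]],
    [0.7,[0,0,0],[0,0,0]],
    [0.7,[0,0,0],[0,0,0]],
    [0.7,[0,0,-2.0],[0,0,0]],
    [0.7,[0,0,-3.0],[0,0,0]],
    [0.7,[0,0,-3.0],[0,0,0]],
    [0.7,[3.0,0,0],[0,0,0]],
    [0.7,[3.0,0,0],[0,0,0]]
  ]
}}

```text
time_s: 7.58
eef_pos: [0.6241, 0.1642, 0.2893]
ee_rot: [180.0, 0.0, 165.1]
wrist_force: [-1.1, -0.2, -0.0]
finger_gap: 0.0726
```

>>> {"api": "step_arm", "payload": {
  "moves": [
    [0.7,[5.0,0,0],[0,0,0]],
    [0.7,[5.0,0,0],[0,0,0]],
    [0.7,[5.0,0,0],[0,0,0]],
    [0.7,[5.0,0,0],[0,0,0]],
    [0.7,[0,0,0],[0,0,0]]
  ]
}}

```text
time_s: 8.2
eef_pos: [0.4285, 0.2159, 0.2902]
ee_rot: [180.0, 0.0, 165.3]
wrist_force: [0.8, 1.2, -0.2]
finger_gap: 0.0727
```

```bash
python3 - <<'E'
from h import *
print(get_state()["eef_pos"])
T=imaging.capture("top");S=imaging.capture("scene")
cv2.imwrite("pics/T3.png",T);cv2.imwrite("pics/S3.png",S)
c=np.zeros((600,800,3),np.uint8)
a=cv2.resize(T[165:265,155:250],None,fx=4.2,fy=4.2,interpolation=cv2.INTER_CUBIC);b=cv2.resize(S[40:200,330:450],None,fx=3.2,fy=3.2,interpolation=cv2.INTER_CUBIC)
c[:a.shape[0],:a.shape[1]]=a;c[:b.shape[0],405:405+b.shape[1]]=b
cv2.imwrite("pics/z3.png",np.clip(255*(c/255.)**.5,0,255).astype(np.uint8))
E
```

```text
[0.42853116 0.21588055 0.29020399]
```

View pics/z3.png

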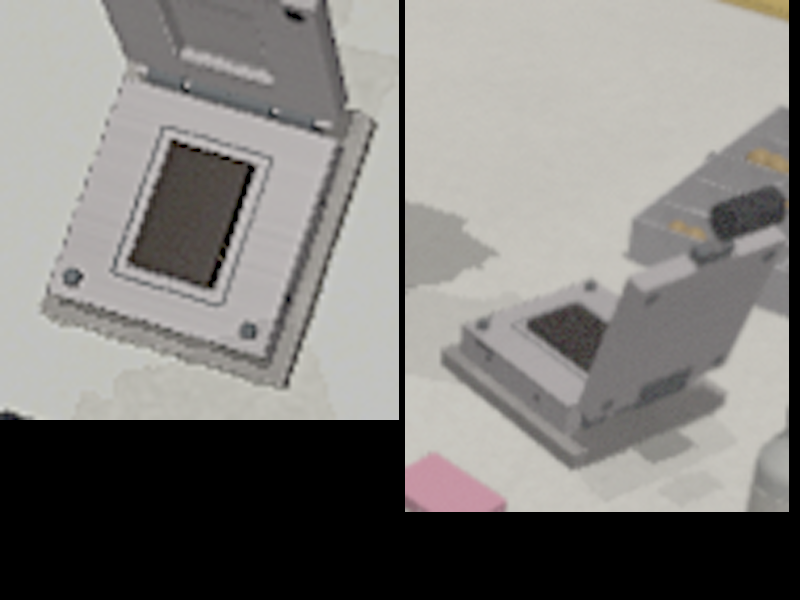

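The mould stands open. In the top view, the plaque's top spans crop (128–255, 140–290), which is about px (185–216, 198–234).

```bash
python3 - <<'E'
from h import *
T=cv2.imread("pics/T3.png")
r=(183,195,219,237);print(fitsil([("top",r,darkalpha(T,r,45,120))],[.553,.182,-.26],.075,.05,.04,.047))
pc=np.array([155,165])+np.array([(170,140),(255,162),(215,290),(130,263)])/4.2
print(fitrect("top",pc,.047,.075,.05))
pins=np.array([155,165])+np.array([(72,275),(248,329)])/4.2
P=back("top",pins,.047);print(P,np.degrees(np.arctan2(*(P[0]-P[1])[:2])))
E
```

```text
(array([0.55429427, 0.18408434]), np.float64(-15.333655234478615), np.float64(63.07443106497501))
(array([0.55356038, 0.18161779]), np.float64(-14.256356148444805), np.float64(0.5254806133686429))
[[0.5172209  0.24744143 0.047     ]
 [0.48862853 0.1460836  0.047     ]] 15.753403489353037
```

```bash
python3 - <<'E'
from plan import rows
rows([.4285,.2159,.2902],165.2,[(.555,.184,.24,164.6,3),(.555,.184,.09,164.6,4),(.555,.184,.06,164.6,3)],.4)
E
```

```text
[[0.4,[-4.3,0.0,1.7],[0,0,0.2]],[0.4,[-4.4,0.1,1.7],[0,0,0.2]],[0.4,[-4.3,0.1,1.6],[0,0,0.2]],[0.4,[0.0,0.0,3.8],[0,0,0.0]],[0.4,[0.0,0.0,3.7],[0,0,0.0]],[0.4,[0.0,0.0,3.8],[0,0,0.0]],[0.4,[0.0,0.0,3.7],[0,0,0.0]],[0.4,[0.0,0.0,1.0],[0,0,0.0]],[0.4,[0.0,0.0,1.0],[0,0,0.0]],[0.4,[0.0,0.0,1.0],[0,0,0.0]]]
end [0.5546 0.1842 0.0602] 164.6
```

>>> {"api": "step_arm", "payload": {
  "moves": [
    [0.4,[-4.3,0.0,1.7],[0,0,0.2]],
    [0.4,[-4.4,0.1,1.7],[0,0,0.2]],
    [0.4,[-4.3,0.1,1.6],[0,0,0.2]],
    [0.4,[0,0,3.8],[0,0,0]],
    [0.4,[0,0,3.7],[0,0,0]],
    [0.4,[0,0,3.8],[0,0,0]],
    [0.4,[0,0,3.7],[0,0,0]],
    [0.4,[0,0,1.0],[0,0,0]],
    [0.4,[0,0,1.0],[0,0,0]],
    [0.4,[0,0,0.5],[0,0,0]]
  ]
}}

```text
time_s: 9.55
eef_pos: [0.558, 0.1834, 0.0646]
ee_rot: [180.0, 0.1, 164.5]
wrist_force: [-0.3, 0.8, -0.0]
finger_gap: 0.0598
```

```bash
python3 - <<'E'
from h import *
print(get_state()["eef_pos"])
T=imaging.capture("top");S=imaging.capture("scene")
c=np.zeros((480,800,3),np.uint8)
a=cv2.resize(T[170:265,155:250],None,fx=4.2,fy=4.2,interpolation=cv2.INTER_CUBIC);b=cv2.resize(S[90:185,330:430],None,fx=3.9,fy=3.9,interpolation=cv2.INTER_CUBIC)
c[:a.shape[0],:a.shape[1]]=a;c[:b.shape[0],405:405+b.shape[1]]=b
cv2.imwrite("pics/z4.png",np.clip(255*(c/255.)**.5,0,255).astype(np.uint8))
E
```

```text
[0.55797822 0.18341462 0.0645914 ]
```

View pics/z4.png

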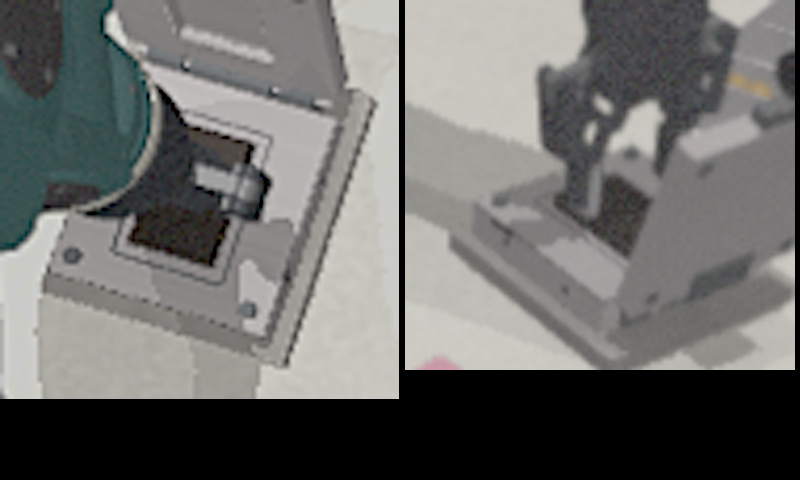

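Fingers stand either side of the plaque. I'll feel for the parting face in small steps.

>>> {"api": "step_arm", "payload": {
  "moves": [
    [0.4,[0.3,0,0.3],[0,0,0]],
    [0.4,[0,0,0.3],[0,0,0]],
    [0.4,[0,0,0.3],[0,0,0]],
    [0.4,[0,0,0.1],[0,0,0]],
    [0.4,[0,0,0],[0,0,0]]
  ]
}}

```text
time_s: 10.28
eef_pos: [0.5544, 0.1842, 0.0542]
ee_rot: [-180.0, -0.0, 164.6]
wrist_force: [-0.1, 1.3, -0.8]
finger_gap: 0.0596
```

>>> {"api": "step_arm", "payload": {
  "moves": [
    [0.4,[0,0,0.1],[0,0,0]],
    [0.4,[0,0,0.1],[0,0,0]]
  ]
}}

```text
time_s: 10.52
eef_pos: [0.5544, 0.1842, 0.0523]
ee_rot: [180.0, 0.0, 164.6]
wrist_force: [-0.3, -0.3, -0.4]
finger_gap: 0.0596
```

>>> {"api": "step_arm", "payload": {
  "moves": [
    [0.4,[0,0,0.1],[0,0,0]],
    [0.4,[0,0,0],[0,0,0]]
  ]
}}

```text
time_s: 10.78
eef_pos: [0.5544, 0.1843, 0.0512]
ee_rot: [180.0, -0.0, 164.6]
wrist_force: [-0.2, 0.6, 0.0]
finger_gap: 0.0596
```

>>> {"api": "step_arm", "payload": {
  "moves": [
    [0.4,[0,0,0.1],[0,0,0]],
    [0.4,[0,0,0.1],[0,0,0]],
    [0.25,[0,0,0],[0,0,0]],
    [0.25,[0,0,0],[0,0,0]]
  ]
}}

```text
time_s: 11.28
eef_pos: [0.5544, 0.1842, 0.0493]
ee_rot: [-180.0, -0.0, 164.6]
wrist_force: [-0.4, -0.5, -1.2]
finger_gap: 0.0533
```

>>> {"api": "step_arm", "payload": {
  "moves": [
    [0.25,[0,0,0.1],[0,0,0]],
    [0.25,[0,0,0],[0,0,0]]
  ]
}}

```text
time_s: 11.52
eef_pos: [0.5543, 0.1842, 0.0482]
ee_rot: [-180.0, -0.0, 164.6]
wrist_force: [-0.5, -0.4, -0.3]
finger_gap: 0.0534
```

>>> {"api": "step_arm", "payload": {
  "moves": [
    [0.15,[0,0,0],[0,0,0]],
    [0.1,[0,0,0],[0,0,0]],
    [0.05,[0,0,0],[0,0,0]],
    [0.05,[0,0,0],[0,0,0]]
  ],
  "grip_force": 30
}}

```text
time_s: 12.02
eef_pos: [0.5544, 0.1843, 0.0485]
ee_rot: [180.0, 0.0, 164.6]
wrist_force: [-2.1, -0.3, 6.0]
finger_gap: 0.049
```

>>> {"api": "step_arm", "payload": {
  "moves": [
    [-0.1,[0,0,0],[0,0,0]],
    [-0.1,[0,0,-0.1],[0,0,0]],
    [-0.1,[0,0,-0.2],[0,0,0]],
    [-0.1,[0,0,-0.3],[0,0,0]],
    [-0.1,[0,0,-0.4],[0,0,0]]
  ],
  "grip_force": 40
}}

```text
time_s: 12.65
eef_pos: [0.5544, 0.1842, 0.0585]
ee_rot: [-180.0, -0.0, 164.6]
wrist_force: [0.4, 0.1, -0.8]
finger_gap: 0.0488
```

>>> {"api": "step_arm", "payload": {
  "moves": [
    [-0.1,[0,0,-1.0],[0,0,0]],
    [-0.1,[0,0,-2.0],[0,0,0]],
    [-0.1,[0,0,-3.0],[0,0,0]],
    [-0.1,[0,0,-3.0],[0,0,0]],
    [-0.1,[0,0,0],[0,0,0]],
    [-0.1,[0,0,0],[0,0,0]]
  ]
}}

```text
time_s: 13.4
eef_pos: [0.5541, 0.1842, 0.148]
ee_rot: [-180.0, -0.0, 164.6]
wrist_force: [0.3, 0.6, -1.3]
finger_gap: 0.0486
```

```bash
python3 - <<'E'
from h import *
s=get_state();print(s["eef_pos"],s["wrist_force"],s["torque"])
from plan import rows
# pile target: TCP over pile, hover
p=s["eef_pos"]
rows(p,s["ee_rot"][2],[(.552,-.167,.14,172,9)],-.1)
S=imaging.capture("scene")
crop("scene",320,60,430,170,5,"z5",np.clip(255*(S/255.)**.5,0,255).astype(np.uint8))
E
```

```text
[0.55414901 0.1842028  0.14804501] [ 0.33675487  0.60102405 -1.25489045] [-0.00622604 -0.00051795 -0.00263525]
[[-0.1,[-1.0,-3.8,0.1],[0,0,np.float64(-0.8)]],[-0.1,[-1.0,-3.8,0.1],[0,0,np.float64(-0.8)]],[-0.1,[-0.9,-3.8,0.1],[0,0,np.float64(-0.8)]],[-0.1,[-0.9,-3.8,0.1],[0,0,np.float64(-0.8)]],[-0.1,[-0.8,-3.8,0.1],[0,0,np.float64(-0.8)]],[-0.1,[-0.7,-3.8,0.1],[0,0,np.float64(-0.9)]],[-0.1,[-0.7,-3.8,0.1],[0,0,np.float64(-0.8)]],[-0.1,[-0.6,-3.9,0.1],[0,0,np.float64(-0.9)]],[-0.1,[-0.6,-3.8,0.0],[0,0,np.float64(-0.8)]]]
end [ 0.552  -0.1665  0.14  ] 171.96
```

View pics/z5.png

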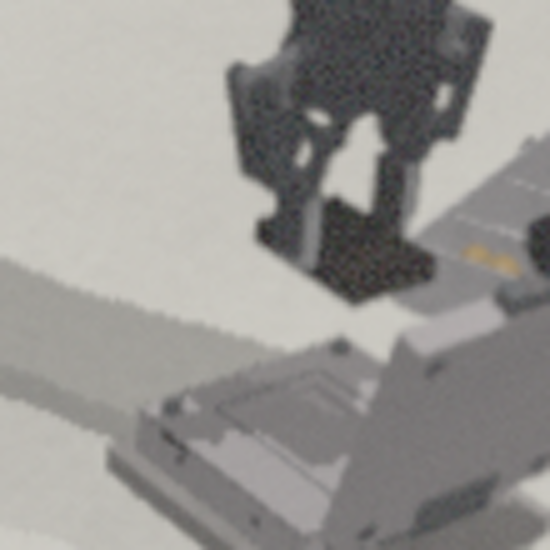

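The plaque is out and held level, with the cavity empty. Next I carry it over the pile.

>>> {"api": "step_arm", "payload": {
  "moves": [
    [-0.1,[-1.0,-3.8,0.1],[0,0,-0.8]],
    [-0.1,[-1.0,-3.8,0.1],[0,0,-0.8]],
    [-0.1,[-0.9,-3.8,0.1],[0,0,-0.8]],
    [-0.1,[-0.9,-3.8,0.1],[0,0,-0.8]],
    [-0.1,[-0.8,-3.8,0.1],[0,0,-0.8]],
    [-0.1,[-0.7,-3.8,0.1],[0,0,-0.9]],
    [-0.1,[-0.7,-3.8,0.1],[0,0,-0.8]],
    [-0.1,[-0.6,-3.9,0.1],[0,0,-0.9]],
    [-0.1,[-0.6,-3.8,0],[0,0,-0.8]]
  ]
}}

```text
time_s: 14.58
eef_pos: [0.5516, -0.1676, 0.1393]
ee_rot: [180.0, -0.1, 172.0]
wrist_force: [0.2, 0.8, -0.5]
finger_gap: 0.048
```

>>> {"api": "step_arm", "payload": {
  "moves": [
    [-0.1,[0,0,3.0],[0,0,0]],
    [-0.1,[0,0,2.5],[0,0,0]],
    [-0.1,[0,0,0],[0,0,0]],
    [-0.1,[0,0,0],[0,0,0]]
  ]
}}

```text
time_s: 15.08
eef_pos: [0.5524, -0.1664, 0.0858]
ee_rot: [-180.0, 0.0, 172.0]
wrist_force: [-0.3, -0.1, -0.3]
finger_gap: 0.0487
```

```bash
python3 - <<'E'
from h import *
s=get_state();print(s["eef_pos"],s["ee_rot"])
T=imaging.capture("top");S=imaging.capture("scene");cv2.imwrite("pics/S6.png",S);cv2.imwrite("pics/T6.png",T)
c=np.zeros((520,800,3),np.uint8)
b=cv2.resize(S[170:262,245:330],None,fx=5.6,fy=5.6,interpolation=cv2.INTER_CUBIC)
a=cv2.resize(T[180:265,315:380],None,fx=4.8,fy=4.8,interpolation=cv2.INTER_CUBIC)
c[:b.shape[0],:b.shape[1]]=b;c[:a.shape[0],480:480+a.shape[1]]=a
cv2.imwrite("pics/z6.png",np.clip(255*(c/255.)**.5,0,255).astype(np.uint8))
E
```

```text
[ 0.55237803 -0.16641643  0.08580637] [-1.79999212e+02  7.44589910e-03  1.71966379e+02]
```

View pics/z6.png

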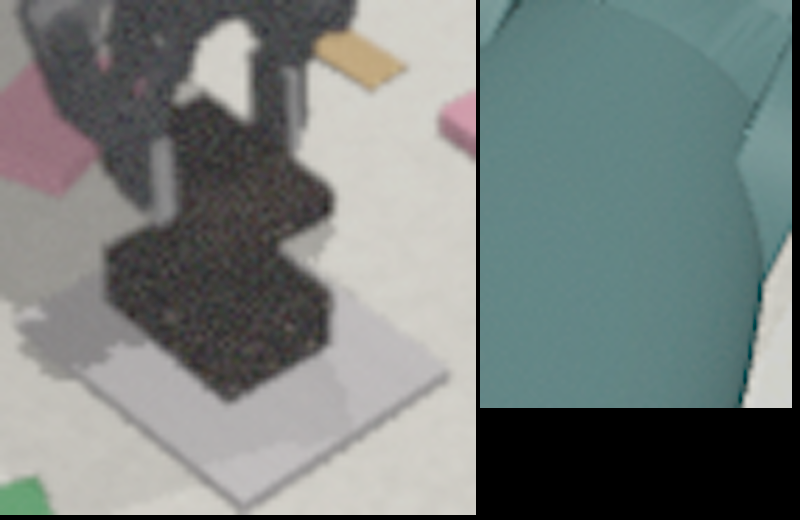

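```bash
python3 - <<'E'
from h import *
np.set_printoptions(precision=1,suppress=True)
y=np.radians(-8.03)
f=lambda n,P:((proj(n,P)+.5-[245,170])*5.6-.5)
for nm,p,z0,z1 in(("pile A",(.552,-.1675,y),.008,.036),("held",(.5524,-.1664,y),.0703,.0843)):
    P=box(p,.075,.05,z0,z1);print(nm);print(np.c_[P*1000,f("scene",P)])
# edge-sampled columns in scene
S=cv2.imread("pics/S6.png").max(2).astype(int)
for v in (203,205,206,207,222,224,226,228,230): print(v,S[v,296:312])
E
```

```text
pile A
[[ 592.6 -148.     8.   332.8  344.1]
 [ 585.6 -197.5    8.   224.8  405.8]
 [ 518.4 -137.5    8.   207.3  242.4]
 [ 511.4 -187.     8.   101.   299. ]
 [ 592.6 -148.    36.   331.9  286.7]
 [ 585.6 -197.5   36.   221.9  348.1]
 [ 518.4 -137.5   36.   204.4  185.7]
 [ 511.4 -187.    36.    96.1  241.9]]
held
[[ 593.  -146.9   70.3  333.7  212.5]
 [ 586.  -196.4   70.3  221.3  273.3]
 [ 518.8 -136.4   70.3  203.5  112.6]
 [ 511.8 -185.9   70.3   92.9  168.3]
 [ 593.  -146.9   84.3  333.2  181.7]
 [ 586.  -196.4   84.3  219.8  242.3]
 [ 518.8 -136.4   84.3  201.9   82.3]
 [ 511.8 -185.9   84.3   90.4  137.7]]
203 [ 22  19  24  23  20  26  24  54 115 162 169 169 169 172 174 174]
205 [ 25  23  19  20  18  19  18  20  57 142 167 172 173 173 172 171]
206 [ 19  18  24  18  21  21  15  17  63 151 169 170 171 173 173 172]
207 [ 22  19  19  12  16  24  14  15  66 155 170 170 171 171 174 174]
222 [ 22  15  21  16  20  18  23  38  89 133 142 134 149 165 170 171]
224 [ 21  21  20  17  21  16  22  45  73 131 141 144 144 151 155 167]
226 [ 17  19  15  15  18  15  13  37  98 136 141 144 143 142 144 146]
228 [ 39  26  17  18  12  20  13  41 102 133 140 143 144 141 143 145]
230 [ 24  14  18  14  25  16  14  40 105 134 140 140 140 141 142 143]
```

```bash
cat > rel.py <<'E'
from h import *
from scipy.optimize import minimize
S=cv2.imread("pics/S6.png");S0=cv2.imread("pics/scene0.png");T0=cv2.imread("pics/top0.png")
roi=(256,198,314,248);x0,y0,x1,y1=roi
X,Y=np.meshgrid(np.arange(x0,x1),np.arange(y0,y1))
M=((X>=297)&(Y>=199))|(Y>=214)
sm=lambda a:cv2.GaussianBlur(a,(0,0),.6)
def al(im,r): return darkalpha(im,r,30,130)
a=al(S,roi); M&=~((X<262)&(Y<232))&~((X<268)&(Y>230))   # drop shadow side
y=np.radians(-8.03)
def fit(cost,p0,d):
    st=np.array([p0,*[np.array(p0)+e for e in np.diag(d)]]);return minimize(cost,p0,method="Nelder-Mead",options=dict(initial_simplex=st,xatol=5e-5,fatol=1e-3,maxiter=600))
def c(p):
    u=np.maximum(softsil("scene",box((p[0],p[1],y),.075,.05,.0703,.0843),0,roi),softsil("scene",box(p[2:],.075,.05,.008,.036),0,roi))
    return (((sm(u)-a)**2)*M).sum()
r=fit(c,[.5524,-.1664,.5525,-.167,-.13],[.004]*4+[.05]);print("union",r.x[:4].round(4),np.degrees(r.x[4]),r.fun)
rs=(258,200,310,248);rt=(329,198,365,242)
for n,im,ro in(("scene",S0,rs),("top",T0,rt)):
    A=al(im,ro); 
    r=fit(lambda p:((sm(softsil(n,box(p,.075,.05,.008,.036),0,ro))-A)**2).sum(),[.5525,-.167,-.13],[.005,.005,.06]);print(n,r.x[:2].round(4),np.degrees(r.x[2]),r.fun)
T3=cv2.imread("pics/T3.png");ro=(183,195,219,237);A=al(T3,ro)
r=fit(lambda p:((sm(softsil("top",box(p,.075,.05,.0465,.047),0,ro))-A)**2).sum(),[.5545,.184,-.265],[.005,.005,.06]);print("cavity plaque top",r.x[:2].round(4),np.degrees(r.x[2]),r.fun)
E
python3 rel.py
```

```text
union [ 0.5544 -0.1689  0.5521 -0.1683] -6.289110712777798 16.7462502293608
scene [ 0.5538 -0.1688] -8.844057806256805 26.50593724270165
top [ 0.5507 -0.1658] -7.65596735434488 11.079364666768662
cavity plaque top [0.554  0.1831] -15.644750511741602 64.91376560080451
```

Both cameras, corrected for the bias seen on the held plaque, put the pile at (0.551, −0.166) with yaw about −7.7°. I'll shift 1 mm and lower it.

>>> {"api": "step_arm", "payload": {
  "moves": [
    [-0.1,[0.1,0,1.0],[0,0,0]],
    [-0.1,[0,0,1.0],[0,0,0]],
    [-0.1,[0,0,0.7],[0,0,0]],
    [-0.1,[0,0,0.4],[0,0,0]],
    [-0.1,[0,0,0.1],[0,0,0]],
    [-0.1,[0,0,0],[0,0,0]]
  ]
}}

```text
time_s: 15.92
eef_pos: [0.5513, -0.1664, 0.0534]
ee_rot: [-180.0, 0.0, 172.0]
wrist_force: [0.5, -0.0, 0.0]
finger_gap: 0.0487
```

>>> {"api": "step_arm", "payload": {
  "moves": [
    [-0.1,[0,0,0.1],[0,0,0]],
    [-0.1,[0,0,0],[0,0,0]]
  ]
}}

```text
time_s: 16.18
eef_pos: [0.5513, -0.1663, 0.0523]
ee_rot: [-180.0, 0.0, 172.0]
wrist_force: [0.5, 1.7, -0.9]
finger_gap: 0.0485
```

```bash
python3 - <<'E'
from h import *
S=np.mean([imaging.capture("scene") for _ in range(4)],0)
b=cv2.resize(S[185:250,250:320],None,fx=8,fy=8,interpolation=cv2.INTER_CUBIC)
cv2.imwrite("pics/z7.png",np.clip(255*(np.clip(b,0,255)/255.)**.45,0,255).astype(np.uint8))
E
```

```text
(no output)
```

View pics/z7.png

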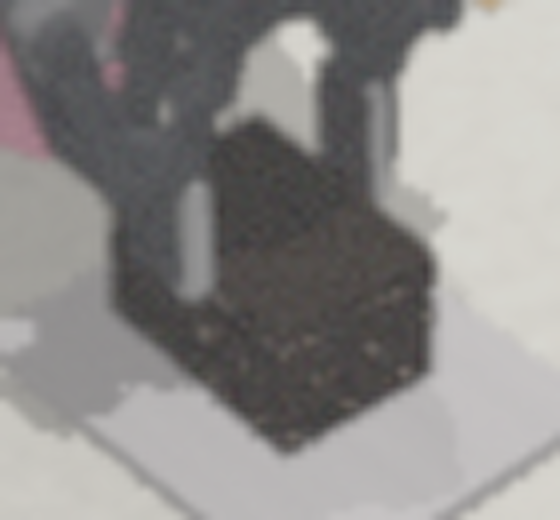

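The two right-hand edges line up to about 0.5 px (≈1 mm), with the held plaque slightly toward +x. I'll shift −1 mm in x and set it down.

>>> {"api": "step_arm", "payload": {
  "moves": [
    [-0.1,[0.1,0,0],[0,0,0]],
    [-0.1,[0,0,0.05],[0,0,0]],
    [-0.1,[0,0,0],[0,0,0]]
  ]
}}

```text
time_s: 16.75
eef_pos: [0.5502, -0.1662, 0.0517]
ee_rot: [180.0, -0.0, 172.0]
wrist_force: [-0.2, 0.7, -0.5]
finger_gap: 0.0485
```

>>> {"api": "step_arm", "payload": {
  "moves": [
    [-0.1,[0,0,0.05],[0,0,0]],
    [-0.1,[0,0,0],[0,0,0]]
  ]
}}

```text
time_s: 17.0
eef_pos: [0.5503, -0.1662, 0.0516]
ee_rot: [-180.0, 0.0, 172.0]
wrist_force: [-1.4, -0.6, 4.4]
finger_gap: 0.0487
```

>>> {"api": "step_arm", "payload": {
  "moves": [
    [0.16,[0,0,0],[0,0,0]],
    [0.2,[0,0,0],[0,0,0]],
    [0.3,[0,0,0],[0,0,0]],
    [0.4,[0,0,0],[0,0,0]],
    [0.5,[0,0,0],[0,0,0]],
    [0.5,[0,0,-0.5],[0,0,0]],
    [0.5,[0,0,-2.0],[0,0,0]],
    [0.5,[0,0,-4.0],[0,0,0]],
    [0.5,[0,0,-5.0],[0,0,0]],
    [0.5,[0,0,-3.0],[0,0,0]]
  ]
}}

```text
time_s: 18.25
eef_pos: [0.5506, -0.1664, 0.1991]
ee_rot: [-180.0, 0.1, 172.0]
wrist_force: [0.9, -0.1, -0.7]
finger_gap: 0.064
```

>>> {"api": "step_arm", "payload": {
  "moves": [
    [0.5,[5,0,0],[0,0,0]],
    [0.5,[5,-2,0],[0,0,0]],
    [0.5,[4,-4,0],[0,0,0]],
    [0.5,[3,-5,0],[0,0,0]],
    [0.5,[0,-5,0],[0,0,0]],
    [0.5,[0,-5,0],[0,0,0]],
    [0.5,[0,0,0],[0,0,0]],
    [0.5,[0,0,0],[0,0,0]]
  ]
}}

```text
time_s: 19.25
eef_pos: [0.3524, -0.3499, 0.1964]
ee_rot: [180.0, -0.0, 171.9]
wrist_force: [-1.0, 0.6, 0.5]
finger_gap: 0.0638
```

```bash
python3 - <<'E'
from h import *
s=get_state();print(s["time_s"],s["eef_pos"])
T=np.mean([imaging.capture("top") for _ in range(3)],0);S=np.mean([imaging.capture("scene") for _ in range(3)],0)
cv2.imwrite("pics/Tf.png",T);cv2.imwrite("pics/Sf.png",S)
c=np.zeros((600,800,3))
a=cv2.resize(T[190:245,325:370],None,fx=8,fy=8,interpolation=cv2.INTER_CUBIC);b=cv2.resize(S[185:250,255:312],None,fx=7,fy=7,interpolation=cv2.INTER_CUBIC)
c[:a.shape[0],:a.shape[1]]=a;c[:b.shape[0],400:400+b.shape[1]]=b
d=cv2.resize(T,(224,140));c[455:595,:224]=d; d=cv2.resize(S,(224,140));c[455:595,230:454]=d
cv2.imwrite("pics/z8.png",255*(np.clip(c,0,255)/255.)**.45)
E
```

```text
19.25 [ 0.35237711 -0.34991658  0.19635616][ WARN:0@3.220] global loadsave.cpp:1063 imwrite_ Unsupported depth image for selected encoder is fallbacked to CV_8U.
```

View pics/z8.png

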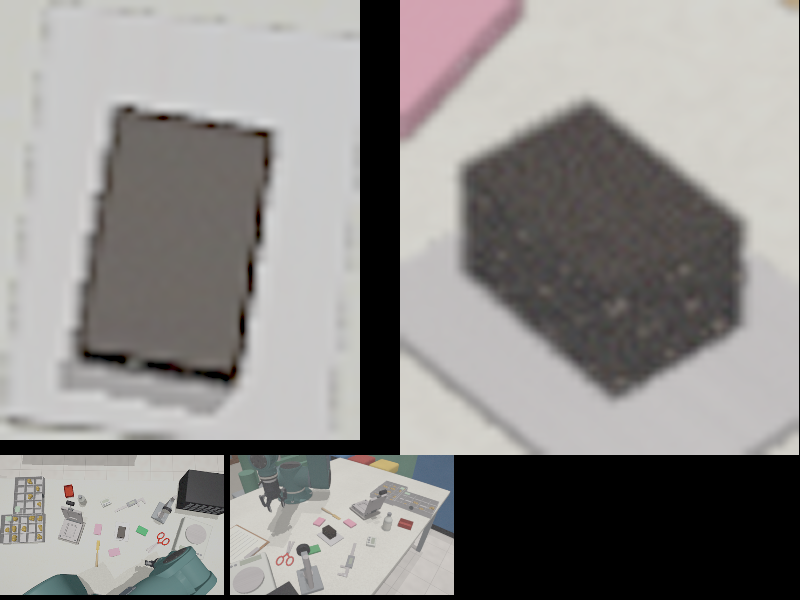

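The three plaques read as one neat block. As a numeric check, I'll compare the new block fit with the earlier pile fit per camera.

```bash
python3 - <<'E' 2>/dev/null
from h import *
from rel import fit,al,sm
T=cv2.imread("pics/Tf.png");S=cv2.imread("pics/Sf.png")
print("---")
for n,im,ro in(("scene",S,(258,194,312,248)),("top",T,(329,196,365,242))):
    A=al(im,ro)
    for lbl,f in(("block",lambda p:box(p,.075,.05,.008,.050)),):
        r=fit(lambda p:((sm(softsil(n,f(p),0,ro))-A)**2).sum(),[.5525,-.167,-.13],[.005,.005,.06]);print(n,lbl,r.x[:2].round(4),np.degrees(r.x[2]),r.fun)
    # top plaque free, pile from its earlier fit in the same camera
    q={"scene":(.5538,-.1688,np.radians(-8.84)),"top":(.5507,-.1658,np.radians(-7.66))}[n]
    u0=softsil(n,box(q,.075,.05,.008,.036),0,ro)
    r=fit(lambda p:((sm(np.maximum(u0,softsil(n,box(p,.075,.05,.036,.050),0,ro)))-A)**2).sum(),q,[.003,.003,.04]);print(n,"top plaque",r.x[:2].round(4),np.degrees(r.x[2]),r.fun)
E
```

```text
union [ 0.5544 -0.1689  0.5521 -0.1683] -6.289110712777798 16.7462502293608
scene [ 0.5538 -0.1688] -8.844057806256805 26.50593724270165
top [ 0.5507 -0.1658] -7.65596735434488 11.079364666768662
cavity plaque top [0.554  0.1831] -15.644750511741602 64.91376560080451
---
scene block [ 0.5538 -0.1682] -9.370339628151996 29.83077473113066
scene top plaque [ 0.556  -0.1695] -9.100674334240894 26.160198973820233
top block [ 0.5504 -0.1651] -8.299247068486254 15.682676406898189
top top plaque [ 0.5503 -0.165 ] -8.440882352992833 16.052935365137216
```

```bash
python3 -c "from station import sign_off; print(sign_off())"
```

```text
the job is handed in; nothing more can be done
None
```

The job is handed in. The mould stands open on its stop, and the moulded plaque lies on top of the two on the cooling plate. I signed off at about 20 s with the arm clear of everything.

- **Opening:** I gripped the T-handle by its flat ends and swung it over to about 102°. After release it leaned back on its stop and stayed there in the last pictures.
- **Plaque:** I gripped it by its long sides and lifted it straight up, level. I set it down in small steps until the wrist felt about 4 N, then let go.
- **Pile position:** In the top view, the placed plaque fits within about 1 mm and 1° of the pile's fit from the first picture. The whole block of three fits within 1 mm of that too, so I see no sign that the pile moved.
- **Disagreement:** The scene camera put the placed plaque about 2 mm off the pile, but that fit is weak. That camera also read the held plaque about 3 mm off from the arm's own position. By eye, the three look like one straight block in both views.
- **Other items:** The scraper, bottle, timer, caliper and scissors look undisturbed in the last small overview pictures. I did not measure them.

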